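# Press a remote-key case shut in the ratchet clamp, then release it

## Robot

A 6-joint arm with a two-finger parallel gripper is mounted at the origin on the work surface. World frame = base frame: x ahead of the robot, y to its left, z up, the work surface at z = 0. Lengths are in m, angles in rad, forces in N, time in s.
With the tool pointing down it reaches from about 0.275 to 1 m from the base axis. Payload 8.4 kg.
Tool frame: the origin (TCP) lies on the centre line of the jaws, within the pads' length; the fingertips stand manip.tip_reach ahead of it and the grasp point (between the pads) is the TCP (manip.tip_reach is the distance from the TCP to the fingertips, in m); z points along the fingers, y is the direction in which the jaws open and shut (so a half turn about z gives the same grasp; the last joint's range is limited). The gripper opens to 85 mm and grips with 20 to 120 N. Pads are 22 mm wide; open, the fingers measure 114 mm over their backs; the gripper's body (76 mm by 85 mm) begins 54 mm behind the grasp point. The pads swing forward as they close: fully open they stand 13 mm farther back than shut.
Start: joints at [1.269, 0.353, 1.633, -0, 1.155, -0.002], TCP at [0.185, 0.597, 0.25] pointing down, gripper open.
Joint ranges: [-2.63, 2.63], [-0.92, 2.1], [0.06, 2.66], [-1.3, 4.44], [0, 2.69], [-3.02, 3.02]. Speed limits (rad/s): [2.22, 2.22, 2.79, 3.14, 3.14, 3.14].

## Interface

Orientations are given as a unit quaternion [x, y, z, w].
In Python, from workcell import manip, optics, ticket gives the robot as it stands.
- The arm moves only by the shell command python3 -m handwheel 'ROWS' [FORCE]. ROWS is JSON, a list of rows, each a list of 7 numbers: the finger opening in mm, from 0 to 85.4, then the shift along the tool's x, y, z in mm, then the turn, a rotation vector about the tool's x, y, z in degrees. A call has 1 to 20 rows; each row is the pose to reach, as a shift and turn from the pose commanded when the call began, along the tool's axes at that moment; what a row does not reach only later rows make up. A row lasts 1/10 s, in which the tool goes at most 50 mm and 8.59 degrees, less where a joint would pass 70% of its speed; a pose out of reach is approached as far as the arm can. A call with a gripper value outside its range is refused whole. The fingers move at their own pace and stop on an object; FORCE is the grip in N (left out, the last holds). Time passes only in rows, so rows that repeat a pose let the fingers close. It gives the time, the measured TCP pose, the force and the opening at its end, in the units of the state.
- manip.state(): the state, without advancing time (a new reading comes with each control period).
- optics.snapshot(name): name is "scene" or "side" or "wrist"; returns the picture (480x640x3 uint8, blue, green, red); there is no depth.
- optics.calibration(name): a dict with "fx", "fy", "cx", "cy" (pixels), "pose" (4x4, takes a point from camera to world coordinates). Camera axes: x right, y down, z forward; pixel columns grow to the right and rows downward; lengths in m; the calibration is good to about 2 mm. The wrist camera is an equidistant fisheye: a pixel r from the principal point sees the ray r / f radians off the axis. A picture is of the moment at which its call begins: read the wrist's pose just before it. calibration takes no time and is no camera call; for the wrist camera it gives the pose at the moment of the call.
- ticket.job_done(): hands the job in, once; it reports no verdict.
Trained networks look in the newest picture that a camera, given by its name, has taken for a name from the list of things; names that differ only in an ending like _2 or _b are one class to them, and where a whole thing is asked for, a point or a joint stands for the part that bears it (a point fixed in the world has none). Each returns a list of dicts, best first, with "score" (0 to 1); they miss things now and then, are a little off and sometimes report something else, mostly with a low value. They report only what shows in the picture. A call takes as long as a camera call.
- optics.regions_of(camera, query): "mask" (480x640 bool, what is visible of it) and "extent" ([left, top, width, height] in pixels, round what is visible of it).
The state is a dict: "time": time; "joints": joint angles; "qvel": joint speeds; "joint_efforts": joint torques, N m; "eef_pos": TCP position; "eef_rot": TCP orientation; "wrist_force": force on the tool from outside, world axes, zero at the start; "torque": the same for the moment, N m; "grip_width": finger opening in m.
Only numpy, scipy, OpenCV 4.12 (cv2) and the standard library are available. Lean on these libraries where they do the work, as an engineer would, in place of code of your own. Each camera call takes 0.05 s, during which the arm holds its last target.

## Task

The remote-key case in the bench nest still has its grey cover standing off. Squeeze the two handles of the ratchet clamp together, gently, until the cover is pressed fully home and the clamp stays locked by itself with your hand off it; then press the orange pad down, not hard, to unlock the ratchet so that the clamp springs fully open again, leaving the cover shut. Do not push on the cover itself, do not crack the case or bend the handles, and leave the other things on the bench where they are.

Things in the scene. Friction and masses are not known exactly. Their poses are not given: they have to be found in the camera images.
- stand: Grey base 190 x 85 x 16 mm fixed to the bench, with a post carrying a flat steel scissor clamp (needle-holder type, 240 mm long) in a level plane 85 mm above the bench. Origin: on the bench under the clamp's pivot. x runs level from the handles past the pivot to the jaws, y to the left seen from the handle end, z up. Nothing stands under or beside the finger loops.
- case_centre (a point): Centre of the remote-key case, 80 mm beyond the pivot on the stand's x axis, 85 mm up. The case stands on edge in a fixed aluminium nest between the jaws: 52 mm along x, 16 mm thick along y when shut, 34 mm high, key blade to +x. It does not move.
- handle (a joint): Angle (rad) by which EACH handle has swung in; 0 = sprung fully open. The two are geared together and close symmetrically about the stand's x axis. Two ratchet teeth hold it at about 0.032 (first: cover not home) or 0.069 (second: cover home). To drop in, the second needs a squeeze past that, to about 0.076 or more, the jaws already pressing on the shut case. Springs push it open: 4 to 6 N at each loop.
- loops_mid (a point): Fixed point midway between the two handle ends, 130 mm before the pivot on the stand's x axis, 85 mm above the bench. Over the outsides the pair measures 68 mm when open, about 50 mm when locked on the second tooth. Squeeze needed on each handle end: 10 to 12 N to pass the first tooth, 14 to 18 N for the second. Above 25 N the case cracks.
- left_loop (a point): Centre of the left handle's oval finger loop, plain steel bar 8 mm thick, 45 mm long in x, 22 mm wide, from 83 to 91 mm above the bench; moves with the handle. It does not give up or down.
- mate: The clamp half with the orange pad: right handle and left jaw. Origin on the pivot axis 85 mm above the bench; its x axis is the stand's x axis turned clockwise (from above) by handle. More than 25 N of the fingers on this half, squeezing or pressing, bends it or cracks the case.
- jaw_left (a point): Middle of the black rubber face (16 x 14 mm) of the left jaw, which presses on the cover; moves with mate.
- pad_nominal (a point): Nominal centre of the flat top of the orange pad on the right handle's end (38 x 21 mm, 24 high; top 17 mm above the clamp plane); moves with the handle. The pad is bent: true top up to 5 mm higher or lower, unmeasured. Pressed down it flexes: 2 to 3 N to start, teeth freed at 5 to 9 N, 2 to 3.5 mm; then the clamp springs open, pad sliding 9 mm outward (right). Rigid stop at 4 mm, 9 N.
- cover: Grey cover of the case, 52 x 6.5 x 34 mm, on the case's left (+y) side, sliding along the stand's y. Origin: middle of its inner face, 1.5 mm from the stand's x axis when fully home, 4 to 5.5 mm at the start, a green board showing in the gap. It takes about 8 N at the jaw to slide and stays where it is left.
- spare_remote: Bystander: closed black remote, 62 x 34 x 15 mm, lying beside the clamp, steel blade along its +x. Origin under its centre.
- lock_barrel: Bystander: brass lock barrel 60 mm long, 35 mm high, beside the clamp. Origin under its centre.
- padlock: Bystander: brass padlock lying flat, body 45 x 45 x 22 mm. Origin under the body's centre.
- pin_jar: Bystander: amber jar, 44 mm across, 55 mm high. Origin under its centre.
- driver: Bystander: screwdriver with green handle, 170 mm long along its x. Origin under its middle.
- tray: Bystander: blue divided tray 200 x 130 x 28 mm holding key blanks. Origin under its centre.

How it is judged:
By the outcome, as a careful person would: the job done as asked, in the order asked, and still so for the second after the job is handed in, with the robot touching nothing.
It also fails if it takes over 54 s, if anything falls off the work surface, if the arm or the gripper's body presses on something with over 40 N, if the wrist force passes 120 N, or if a joint passes its speed limit or range.

## Working session

There is one attempt and no reset: what is moved stays moved. The work goes in short steps, Python scripts to look and compute and a shell command to move; the robot and the scene stay as the last step left them, time stands still between calls to the robot, and variables do not carry over. Pictures are saved under pics/ and viewed, and the job is handed in when it is done.

```bash
ls; mkdir -p pics; python3 - <<'E'
from workcell import manip, optics
import cv2
print(manip.state(), manip.tip_reach)
for n in ["scene","side","wrist"]:
    cv2.imwrite(f"pics/{n}0.png", optics.snapshot(n)); print(n,optics.calibration(n))
E
```

```text
pics
{'time': 0.0, 'joints': array([ 1.26857701e+00,  3.53638627e-01,  1.63416765e+00, -1.75492396e-05,
        1.15517832e+00, -2.39852929e-03]), 'qvel': array([-0.0007259 ,  0.00159516, -0.00160014,  0.00080795, -0.0019753 ,
       -0.00105033]), 'joint_efforts': array([-2.04978896e-03, -6.05238390e+01, -3.42066658e+01, -1.93101587e-04,
        9.30500304e-03,  7.08375055e-06]), 'eef_pos': array([0.18445979, 0.59667635, 0.24955326]), 'eef_rot': array([ 1.49345989e-01,  9.88784755e-01, -6.89132155e-04, -9.76610749e-05]), 'wrist_force': array([ 0.34822071, -0.29884392, -0.21412998]), 'torque': array([ 0.00811093,  0.04042897, -0.00696432]), 'grip_width': 0.08545850657220772} 0.019
scene {'fx': 611.6309201561105, 'fy': 611.6309201561105, 'cx': 313.03657519405823, 'cy': 226.62185005703634, 'pose': array([[-0.15932289,  0.82245732, -0.54605877,  1.28073953],
       [ 0.98713875,  0.12534401, -0.09922687,  0.12188663],
       [-0.01316468, -0.55484488, -0.83184966,  1.15670876],
       [ 0.        ,  0.        ,  0.        ,  1.        ]])}
side {'fx': 578.7624629548645, 'fy': 578.7624629548645, 'cx': 317.98442791143526, 'cy': 241.73510691178097, 'pose': array([[ 0.84856922, -0.28804196,  0.44380413, -0.08141135],
       [-0.52864992, -0.49558147,  0.6891504 , -1.10113976],
       [ 0.02143687, -0.81940883, -0.57280854,  0.98880578],
       [ 0.        ,  0.        ,  0.        ,  1.        ]])}
wrist {'fx': 371.64829954431775, 'fy': 371.64829954431775, 'cx': 319.2365684163032, 'cy': 245.7957430517396, 'pose': array([[ 0.29584987,  0.91683804,  0.26810607,  0.11620525],
       [ 0.9552336 , -0.28358342, -0.08431614,  0.61820162],
       [-0.00127381,  0.28104885, -0.95969262,  0.37328272],
       [ 0.        ,  0.        ,  0.        ,  1.        ]])}
```

View pics/scene0.png

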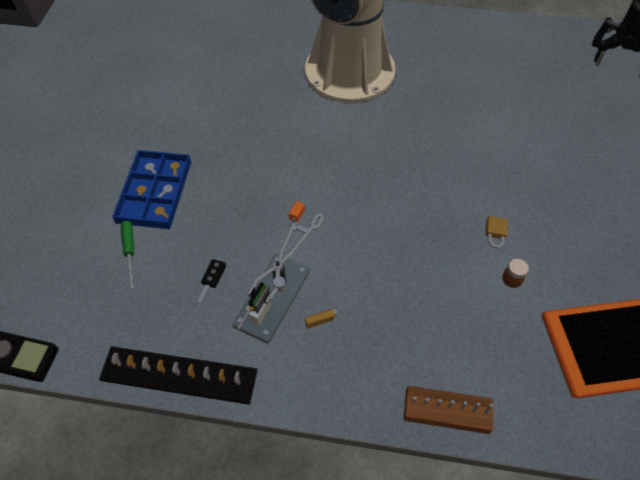

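View pics/side0.png

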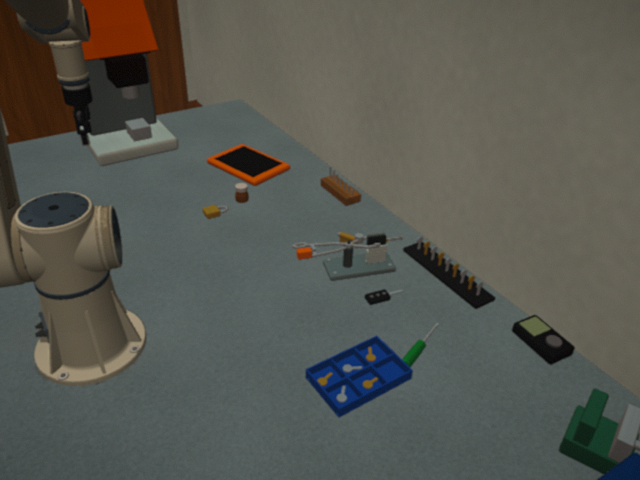

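View pics/wrist0.png

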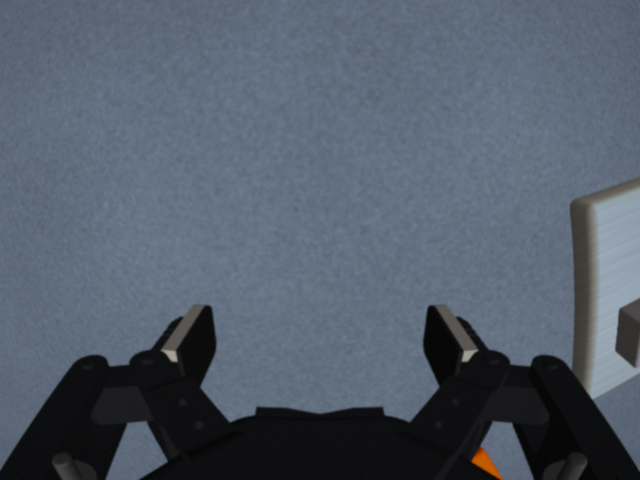

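The scene picture shows the clamp with its orange pad at (297,211), left loop at (318,220), pivot around (280,265) and base plate corners around (234,326)-(310,262). In the side picture the pad is at (305,253). Next I'll get rough positions.

```bash
cat > h.py <<'E'
import numpy as np, cv2
from workcell import manip, optics
def ray(cam,u,v,c=None):
    c=c or optics.calibration(cam)
    x=(u-c['cx'])/c['fx']; y=(v-c['cy'])/c['fy']
    if cam=='wrist':
        r=np.hypot(x,y); d=np.array([x/r*np.sin(r),y/r*np.sin(r),np.cos(r)]) if r>1e-9 else np.array([0,0,1.])
    else: d=np.array([x,y,1.])
    P=c['pose']; return P[:3,3],P[:3,:3]@d
def onz(cam,u,v,z,c=None):
    o,d=ray(cam,u,v,c); return o+d*(z-o[2])/d[2]
def proj(cam,p,c=None):
    c=c or optics.calibration(cam); P=c['pose']; q=P[:3,:3].T@(np.asarray(p)-P[:3,3])
    if cam=='wrist':
        r=np.hypot(q[0],q[1]); t=np.arctan2(r,q[2]); return c['cx']+c['fx']*t*q[0]/r, c['cy']+c['fy']*t*q[1]/r
    return c['cx']+c['fx']*q[0]/q[2], c['cy']+c['fy']*q[1]/q[2]
E
python3 - <<'E'
from h import *
for cam in ["scene","side"]:
    im=optics.snapshot(cam)
    for q in ["pad_nominal","left_loop","stand","mate","cover","lock_barrel","spare_remote"]:
        for r in optics.regions_of(cam,q)[:2]:
            m=r['mask']; v,u=np.nonzero(m); print(cam,q,round(r['score'],2),r['extent'],u.mean().round(1),v.mean().round(1))
for uv,z in [((297,205),.1),((318,217),.09),((234,326),.016),((268,341),.016),((310,262),.016),((280,253),.016),((280,265),.09)]:
    print(uv,onz("scene",*uv,z).round(4))
im=cv2.imread("pics/scene0.png"); cv2.imwrite("pics/sc_crop.png",cv2.resize(im[190:350,220:350],None,fx=4,fy=4)[:600] if 0 else cv2.resize(im[195:345,220:350],None,fx=4,fy=4,interpolation=2))
im=cv2.imread("pics/side0.png"); cv2.imwrite("pics/si_crop.png",cv2.resize(im[215:315,280:420],None,fx=5,fy=5,interpolation=2))
E
```

```text
scene pad_nominal 0.74 [281.2, 204.4, 25.3, 51.5] 293.4 220.8
scene stand 0.76 [235.8, 200.7, 89.1, 141.9] 276.0 285.6
scene stand 0.24 [247.8, 210.8, 75.5, 82.6] 290.6 248.6
scene mate 0.81 [264.7, 201.2, 38.7, 104.7] 285.4 251.2
scene cover 0.48 [255.3, 287.3, 14.1, 26.9] 261.8 298.5
scene cover 0.43 [264.2, 202.9, 39.0, 99.0] 287.3 245.4
scene lock_barrel 0.72 [304.6, 308.5, 34.2, 23.3] 320.4 317.9
scene spare_remote 0.72 [199.3, 260.8, 33.4, 43.0] 212.3 276.1
side pad_nominal 0.64 [297.8, 245.8, 46.5, 15.3] 311.6 252.0
side left_loop 0.69 [294.9, 239.6, 86.4, 10.2] 334.9 244.6
side mate 0.75 [296.3, 233.5, 71.8, 26.8] 324.6 248.2
side mate 0.62 [307.4, 333.9, 104.9, 81.1] 356.9 374.8
side cover 0.37 [401.7, 320.6, 38.0, 47.4] 416.9 347.9
side lock_barrel 0.51 [336.7, 231.7, 16.7, 9.3] 344.7 236.9
side spare_remote 0.89 [364.9, 289.4, 34.8, 16.3] 379.5 296.0
(297, 205) [ 0.5376 -0.0467  0.1   ]
(318, 217) [0.5547 0.0011 0.09  ]
(234, 326) [ 0.7951 -0.134   0.016 ]
(268, 341) [ 0.8163 -0.0593  0.016 ]
(310, 262) [ 0.6236 -0.006   0.016 ]
(280, 253) [ 0.6111 -0.0744  0.016 ]
(280, 265) [ 0.6823 -0.0563  0.09  ]
```

View pics/sc_crop.png

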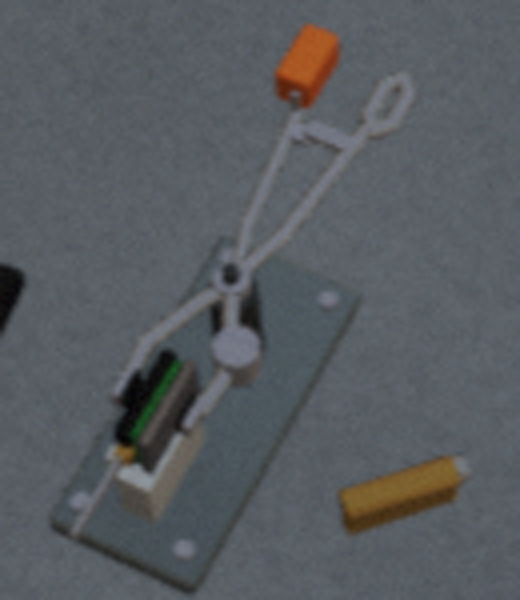

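View pics/si_crop.png

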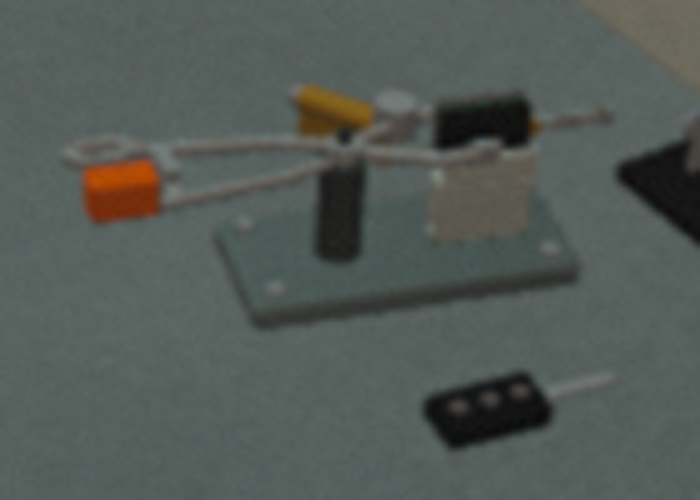

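```bash
python3 -m handwheel '[[85,-10,-10,0,0,0,0],[85,-30,-29,0,0,0,0],[85,-60,-58,2,0,0,0],[85,-90,-86,4,0,0,0],[85,-125,-120,6,0,0,0],[85,-160,-154,8,0,0,0],[85,-195,-187,10,0,0,0],[85,-230,-221,13,0,0,0],[85,-265,-255,16,0,0,0],[85,-300,-288,19,0,0,0],[85,-335,-322,22,0,0,0],[85,-370,-356,24,0,0,0],[85,-405,-389,26,0,0,0],[85,-440,-423,28,0,0,0],[85,-470,-452,30,0,0,0],[85,-490,-471,30,0,0,0],[85,-500,-480,30,0,0,0],[85,-500,-480,30,0,0,0]]' 20
python3 - <<'E'
from h import *
print(manip.state()['eef_pos'],manip.state()['eef_rot'],manip.state()['time'])
np.save('cal1.npy',optics.calibration('wrist')['pose'])
im=optics.snapshot('wrist');cv2.imwrite('pics/wrist1.png',im)
E
```

```text
time: 2.75
eef_pos: [0.5206, -0.0105, 0.2203]
eef_rot: [0.15, 0.989, -0.0, 0.0]
wrist_force: [-0.1, 0.1, 1.1]
grip_width: 0.085
[ 0.5205953  -0.01045905  0.22025158] [ 1.50408689e-01  9.88623903e-01 -6.21048064e-05  2.79332736e-05] 2.75
```

View pics/wrist1.png

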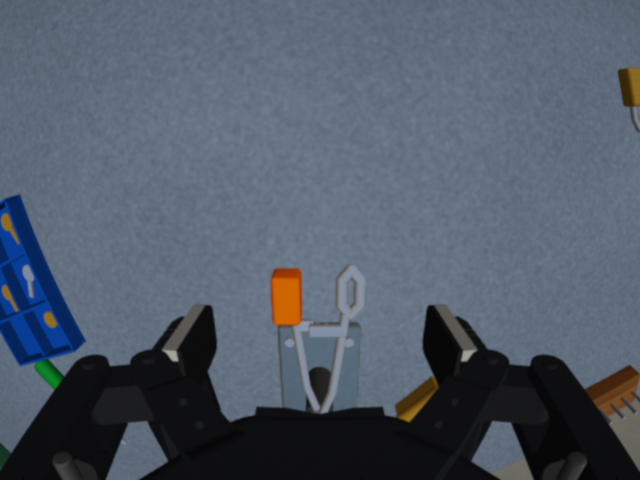

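The wrist picture shows the pad at (287,297), the left loop at (351,292) and the pivot near (320,410), partly hidden by the gripper. I'll back off for a full view of the clamp.

```bash
python3 -m handwheel '[[85,30,5,0,0,0,0],[85,70,5,0,0,0,0],[85,100,5,0,0,0,0],[85,110,5,0,0,0,0],[85,110,5,0,0,0,0],[85,110,5,0,0,0,0]]'
python3 - <<'E'
from h import *
print(manip.state()['eef_pos'],manip.state()['eef_rot'],manip.state()['time'])
np.save('cal2.npy',optics.calibration('wrist')['pose'])
im=optics.snapshot('wrist');cv2.imwrite('pics/wrist2.png',im)
for q in ["pad_nominal","left_loop","stand","mate","cover"]:
    for r in optics.regions_of('wrist',q)[:2]:
        v,u=np.nonzero(r['mask']); print(q,round(r['score'],2),r['extent'],u.mean().round(1),v.mean().round(1))
cv2.imwrite('pics/wrist2c.png',cv2.resize(im[150:350,240:400],None,fx=3,fy=3,interpolation=2))
E
```

```text
time: 3.4
eef_pos: [0.418, 0.0286, 0.2208]
eef_rot: [0.149, 0.989, 0.0, 0.001]
wrist_force: [0.3, -0.0, -0.3]
grip_width: 0.0853
[0.41796176 0.02858831 0.22081955] [1.48771786e-01 9.88871103e-01 1.72395913e-04 9.30944639e-04] 3.4
pad_nominal 0.76 [271.6, 383.9, 25.3, 26.0] 282.3 396.7
left_loop 0.89 [327.2, 384.8, 26.6, 29.9] 336.7 397.3
stand 0.95 [268.2, 384.2, 79.7, 29.0] 308.5 399.4
stand 0.34 [270.1, 384.8, 24.6, 27.3] 282.4 397.1
mate 0.8 [270.7, 383.1, 27.2, 26.9] 282.9 396.7
mate 0.53 [270.6, 384.7, 26.5, 26.3] 282.8 396.7
```

View pics/wrist2c.png

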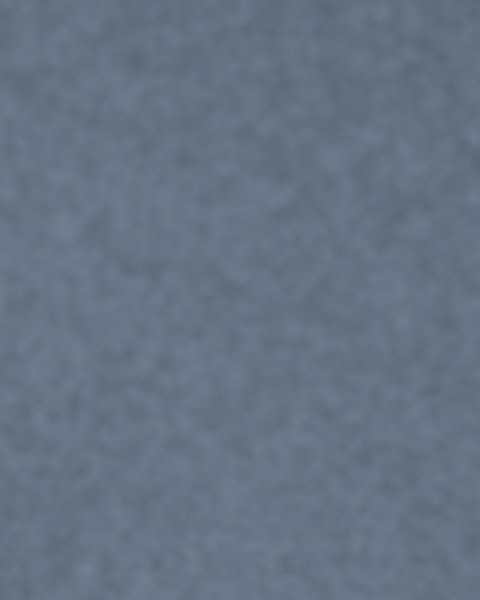

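That was the wrong way: the clamp moved down, to row 397. I'll go forward instead.

```bash
python3 -m handwheel '[[85,-30,0,0,0,0,0],[85,-75,0,0,0,0,0],[85,-120,0,0,0,0,0],[85,-165,0,0,0,0,0],[85,-200,0,0,0,0,0],[85,-220,0,0,0,0,0],[85,-230,0,0,0,0,0],[85,-230,0,0,0,0,0],[85,-230,0,0,0,0,0]]'
python3 - <<'E'
from h import *
print(manip.state()['eef_pos'],manip.state()['eef_rot'],manip.state()['time'])
np.save('cal2.npy',optics.calibration('wrist')['pose'])
im=optics.snapshot('wrist');cv2.imwrite('pics/wrist3.png',im)
for q in ["pad_nominal","left_loop","stand","mate","cover"]:
    for r in optics.regions_of('wrist',q)[:2]:
        v,u=np.nonzero(r['mask']); print(q,round(r['score'],2),r['extent'],u.mean().round(1),v.mean().round(1))
cv2.imwrite('pics/wrist3c.png',cv2.resize(im[150:450,200:440],None,fx=2,fy=2,interpolation=2))
E
```

```text
time: 4.6
eef_pos: [0.6357, -0.0396, 0.2199]
eef_rot: [0.149, 0.989, -0.0, -0.001]
wrist_force: [-0.4, -1.1, -0.3]
grip_width: 0.0853
[ 0.63566095 -0.03958768  0.21989309] [ 1.49367727e-01  9.88781478e-01 -1.40910088e-05 -6.86440789e-04] 4.6
pad_nominal 0.9 [255.1, 98.7, 60.2, 199.2] 280.4 169.0
left_loop 0.66 [280.6, 101.6, 81.6, 293.5] 323.7 221.3
stand 0.76 [255.0, 98.8, 108.0, 314.8] 310.7 261.9
mate 0.91 [257.5, 100.9, 95.6, 295.8] 297.7 225.3
mate 0.2 [319.6, 353.9, 6.6, 59.3] 321.0 384.0
cover 0.58 [317.9, 353.2, 7.8, 58.4] 321.4 383.7
```

View pics/wrist3c.png

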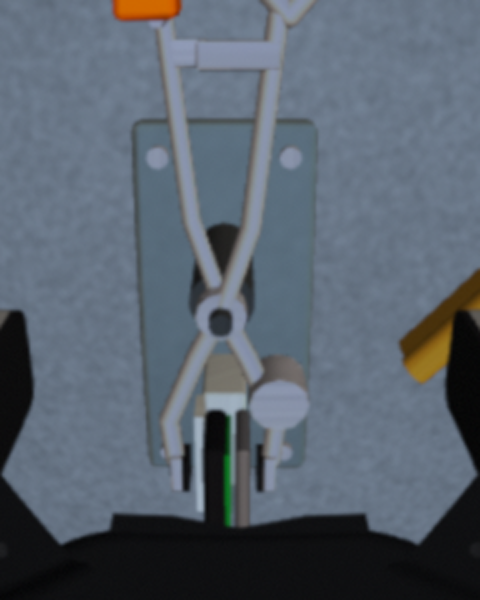

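```bash
python3 - <<'E'
import cv2
im=cv2.imread('pics/wrist3.png'); cv2.imwrite('pics/wrist3d.png',cv2.resize(im[80:200,240:380],None,fx=5,fy=5,interpolation=2))
E
```

```text
(no output)
```

View pics/wrist3d.png

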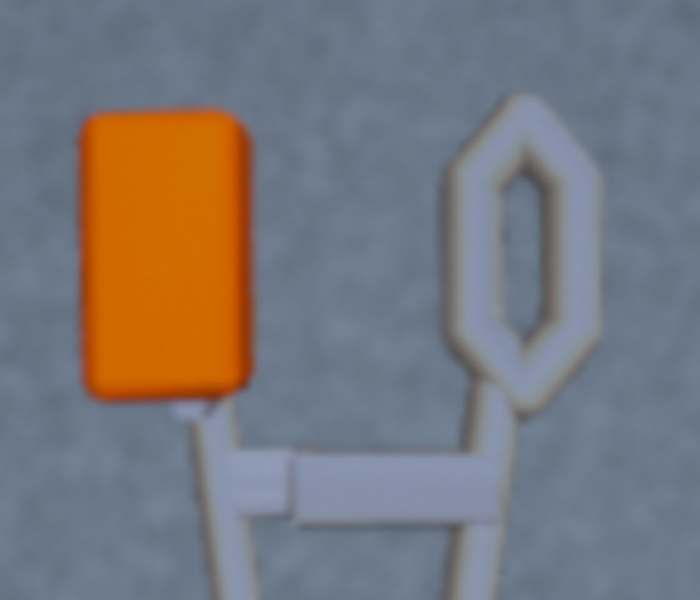

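The crop shows the pad top spanning u 256–288 and v 102–160, and the loop spanning u 329–361 and v 99–163. The pivot is at image (310.5,310.5).

```bash
cat > m.py <<'E'
from h import *
c=optics.calibration('wrist'); c['pose']=np.load('cal2.npy')
f=lambda u,v,z: onz('wrist',u,v,z,c)
pv=f(310.5,310.5,.093)
print('pivot',pv)
T=np.array([0.63566,-0.03959,0])
q=2*np.arctan2(0.149368,0.988781); tx=np.array([-np.cos(q),np.sin(q),0]); ty=np.array([np.sin(q),np.cos(q),0])
pts={'padTL':(256.4,102.4,.102),'padTR':(287.4,102.4,.102),'padBL':(256.4,159.6,.102),'padBR':(287.5,159.6,.102),'loopL':(329.4,130,.091),'loopR':(360.6,130,.091),'loopTop':(344.8,99,.091),'loopBot':(346,162.6,.091),'loopC':(344.8,130.4,.091),
'baseTL':(267,210,.016),'baseTR':(358,210,.016),'baseBL':(275,383,.016),'baseBR':(351,383,.016)}
for k,v in pts.items():
    p=f(*v); d=p-pv; print(k,p.round(4),'rel TCP tool mm',((p-T)@tx*1e3).round(1),((p-T)@ty*1e3).round(1))
print('pivot tool',((pv-T)@tx*1e3).round(1),((pv-T)@ty*1e3).round(1), 'yaw tool x',-np.degrees(q))
# scene check
for k in ['padTL','padTR','loopC']:
    print(k,np.round(proj('scene',f(*pts[k])),1))
print('pv scene',np.round(proj('scene',pv),1),np.round(proj('side',pv),1))
E
python3 m.py
```

```text
pivot [ 0.68341796 -0.06122014  0.093     ]
padTL [ 0.531  -0.0495  0.102 ] rel TCP tool mm 97.1 -40.3
padTR [ 0.5376 -0.0305  0.102 ] rel TCP tool mm 96.4 -20.3
padBL [ 0.5668 -0.0611  0.102 ] rel TCP tool mm 59.5 -40.9
padBR [ 0.5732 -0.0417  0.102 ] rel TCP tool mm 59.1 -20.5
loopL [ 0.5627 -0.0099  0.091 ] rel TCP tool mm 78.5 6.9
loopR [0.5686 0.0103 0.091 ] rel TCP tool mm 78.8 27.8
loopTop [0.5454 0.0062 0.091 ] rel TCP tool mm 99.8 17.1
loopBot [ 0.5872 -0.0056  0.091 ] rel TCP tool mm 56.4 18.1
loopC [ 5.659e-01 -1.000e-04  9.100e-02] rel TCP tool mm 78.3 17.2
baseTL [ 0.6126 -0.0818  0.016 ] rel TCP tool mm 9.6 -47.1
baseTR [ 0.6369 -0.0035  0.016 ] rel TCP tool mm 9.4 34.8
baseBL [ 0.7932 -0.1389  0.016 ] rel TCP tool mm -179.9 -48.4
baseBR [ 0.8173 -0.0597  0.016 ] rel TCP tool mm -179.5 34.4
pivot tool -52.0 -6.6 yaw tool x -17.180617592368964
padTL [296.2 201.8]
padTR [304.5 205.4]
loopC [316.6 221. ]
pv scene [277.4 264.4] [347.5 241.1]
```

Measurements are consistent: the pair is 68.4 mm wide, the pivot is 130 mm away, and yaw is aligned within 0.3°. I'll move over the loops and down, leaving the fingers open.

```bash
python3 -m handwheel '[[85,30,-3,0,0,0,0],[85,65,-6,0,0,0,0],[85,78,-6.4,0,0,0,0],[85,78,-6.4,0,0,0,0],[85,78,-6.4,20,0,0,0],[85,78,-6.4,50,0,0,0],[85,78,-6.4,80,0,0,0],[85,78,-6.4,110,0,0,0],[85,78,-6.4,130,0,0,0],[85,78,-6.4,138,0,0,0],[85,78,-6.4,138,0,0,0],[85,78,-6.4,138,0,0,0]]' 20
python3 - <<'E'
from h import *
s=manip.state();print(s['eef_pos'],s['eef_rot'],s['time'])
im=optics.snapshot('wrist');cv2.imwrite('pics/wrist4.png',im)
im=optics.snapshot('side');cv2.imwrite('pics/side4.png',cv2.resize(im[180:300,260:420],None,fx=4,fy=4,interpolation=2))
E
```

```text
time: 6.1
eef_pos: [0.5614, -0.023, 0.0831]
eef_rot: [0.149, 0.989, 0.0, 0.001]
wrist_force: [0.2, -0.8, 0.9]
grip_width: 0.0847
[ 0.56139627 -0.0229871   0.08310507] [1.49349113e-01 9.88784233e-01 5.49727822e-05 7.61868693e-04] 6.1
```

View pics/wrist4.png

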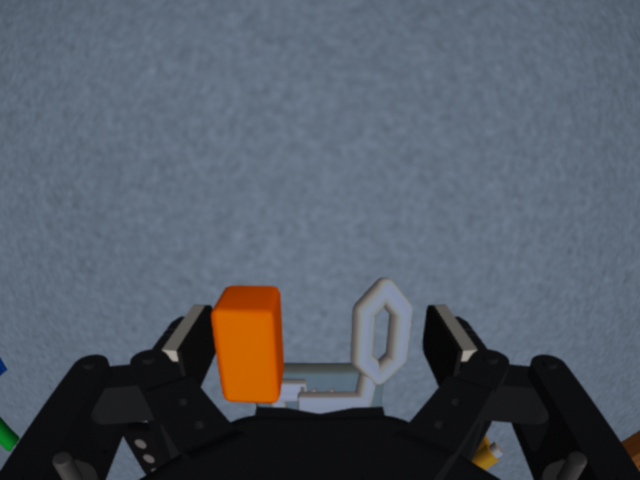

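View pics/side4.png

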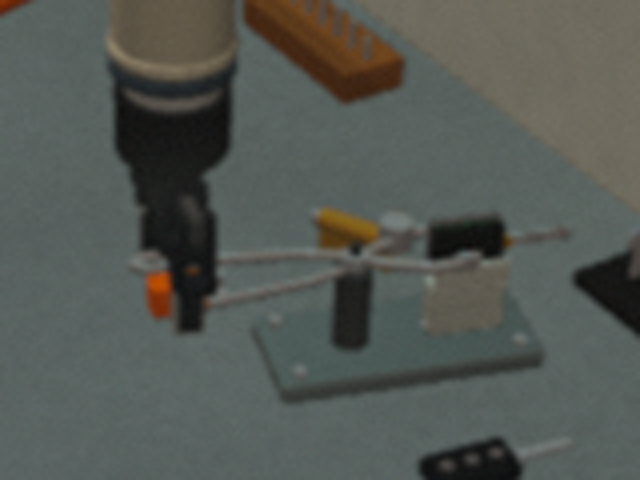

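The fingers straddle the pad (u 213–283) and the loop (u 352–411). I'll close to just short of contact first.

```bash
python3 -m handwheel '[[78,0,0,0,0,0,0],[74,0,0,0,0,0,0],[72,0,0,0,0,0,0],[71,0,0,0,0,0,0],[70,0,0,0,0,0,0],[70,0,0,0,0,0,0]]' 20; python3 -m handwheel '[[69,0,0,0,0,0,0],[68.5,0,0,0,0,0,0],[68,0,0,0,0,0,0],[68,0,0,0,0,0,0]]' 20
python3 - <<'E'
from h import *
for i in range(1):
  s=manip.state();print(s['wrist_force'],s['torque'],s['grip_width'])
im=optics.snapshot('wrist');cv2.imwrite('pics/wrist5.png',cv2.resize(im[260:420,160:480],None,fx=2.5,fy=2.5))
E
```

```text
time: 6.8
eef_pos: [0.5602, -0.0229, 0.0823]
eef_rot: [0.149, 0.989, -0.0, -0.0]
wrist_force: [0.6, -0.2, -0.3]
grip_width: 0.0697
time: 7.2
eef_pos: [0.5601, -0.023, 0.0824]
eef_rot: [0.149, 0.989, -0.0, -0.0]
wrist_force: [-2.5, -3.1, 2.8]
grip_width: 0.0683
[-2.48831788 -3.07727433  2.83887241] [-0.44737504  0.36057591 -0.0642373 ] 0.06827249713422233
```

View pics/wrist5.png

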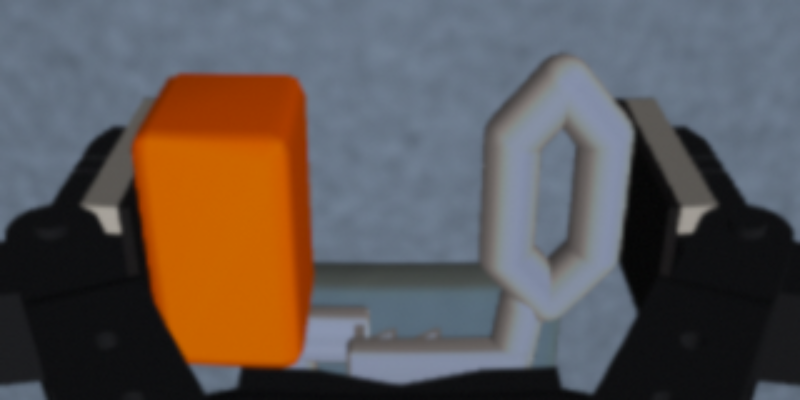

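The lateral force on the tool is about −4 N along y, so the right finger touched first. I'll shift slightly to the right and go on closing slowly, rising to follow the pads' swing.

```bash
python3 -m handwheel '[[68,0,-0.5,-0.5,0,0,0],[68,0,-0.5,-0.5,0,0,0]]' 20;  python3 -m handwheel '[[67,0,0,-0.3,0,0,0],[66.5,0,0,-0.4,0,0,0],[66.5,0,0,-0.4,0,0,0]]' 20
python3 - <<'E'
from h import *
s=manip.state();print(s['wrist_force'],s['torque'],s['grip_width'])
E
```

```text
time: 7.45
eef_pos: [0.56, -0.0231, 0.0826]
eef_rot: [0.149, 0.989, 0.0, -0.0]
wrist_force: [-1.2, -0.8, -1.1]
grip_width: 0.0683
time: 7.75
eef_pos: [0.5599, -0.0231, 0.083]
eef_rot: [0.149, 0.989, 0.0, -0.0]
wrist_force: [-0.9, 1.7, -0.6]
grip_width: 0.0665
[-0.91940656  1.6706603  -0.59441944] [0.17258446 0.19342054 0.01248258] 0.06646735156772378
```

```bash
python3 -m handwheel '[[65.5,0,0,-0.3,0,0,0],[65,0,0,-0.4,0,0,0],[64,0,0,-0.6,0,0,0],[63.5,0,0,-0.8,0,0,0],[63,0,0,-0.9,0,0,0],[63,0,0,-0.9,0,0,0]]' 20;  python3 -m handwheel '[[62.5,0,0,-0.1,0,0,0],[62,0,0,-0.3,0,0,0],[61.5,0,0,-0.4,0,0,0],[61,0,0,-0.5,0,0,0],[60.5,0,0,-0.6,0,0,0],[60,0,0,-0.7,0,0,0],[60,0,0,-0.7,0,0,0]]' 20
python3 - <<'E'
from h import *
s=manip.state();print(s['wrist_force'],s['torque'],s['grip_width'])
E
```

```text
time: 8.35
eef_pos: [0.5595, -0.0231, 0.0839]
eef_rot: [0.149, 0.989, 0.0, -0.001]
wrist_force: [-4.2, 4.8, -0.7]
grip_width: 0.0629
time: 9.05
eef_pos: [0.5593, -0.0231, 0.0846]
eef_rot: [0.149, 0.989, 0.0, -0.001]
wrist_force: [-4.2, 4.6, -0.4]
grip_width: 0.0596
[-4.24078717  4.55274243 -0.41292386] [ 0.61931252  0.63903969 -0.00594423] 0.059649633882881796
```

```bash
python3 -m handwheel '[[60,0.5,0.3,0,0,0,0],[60,0.8,0.3,0,0,0,0],[60,0.8,0.3,0,0,0,0]]' 20
python3 -m handwheel '[[59.5,0,0,-0.1,0,0,0],[59,0,0,-0.2,0,0,0],[58.5,0,0,-0.3,0,0,0],[58,0.1,0,-0.4,0,0,0],[57.5,0.2,0,-0.5,0,0,0],[57,0.2,0,-0.6,0,0,0],[57,0.2,0,-0.6,0,0,0],[57,0.2,0,-0.6,0,0,0]]' 20
python3 - <<'E'
from h import *
s=manip.state();print(s['wrist_force'],s['torque'],s['grip_width'])
E
```

```text
time: 9.35
eef_pos: [0.5593, -0.023, 0.0847]
eef_rot: [0.149, 0.989, -0.0, -0.0]
wrist_force: [-2.5, -0.1, -3.0]
grip_width: 0.06
time: 10.15
eef_pos: [0.5591, -0.0228, 0.0853]
eef_rot: [0.149, 0.989, -0.0, -0.0]
wrist_force: [-5.0, -0.7, 0.1]
grip_width: 0.0572
[-4.98479077 -0.6539062   0.11159052] [ 0.04607041  0.66352046 -0.10416139] 0.05724992251873648
```

```bash
python3 -m handwheel '[[56.5,0.5,0,-0.1,0,0,0],[56,0.8,0,-0.2,0,0,0],[55.5,1,0,-0.3,0,0,0],[55,1.2,0,-0.4,0,0,0],[54.5,1.2,0,-0.5,0,0,0],[54,1.2,0,-0.6,0,0,0],[53.5,1.2,0,-0.7,0,0,0],[53,1.2,0,-0.8,0,0,0],[53,1.2,0,-0.8,0,0,0]]' 20
python3 -m handwheel '[[52.5,0,0,-0.1,0,0,0],[52,0,0,-0.2,0,0,0],[51.5,0,0,-0.3,0,0,0],[51,0,0,-0.3,0,0,0],[50.5,0.2,0,-0.4,0,0,0],[50,0.3,0,-0.5,0,0,0],[50,0.3,0,-0.5,0,0,0]]' 20
python3 - <<'E'
from h import *
s=manip.state();print(s['wrist_force'],s['torque'],s['grip_width'])
E
```

```text
time: 11.05
eef_pos: [0.5586, -0.0225, 0.0863]
eef_rot: [0.149, 0.989, -0.0, 0.001]
wrist_force: [1.6, -4.6, -5.3]
grip_width: 0.0533
time: 11.75
eef_pos: [0.5581, -0.0224, 0.0869]
eef_rot: [0.149, 0.989, -0.0, 0.0]
wrist_force: [3.1, -4.9, -3.3]
grip_width: 0.0499
[ 3.07846287 -4.85336474 -3.29216662] [-0.61572768 -0.3686667  -0.00652448] 0.049935197369818225
```

```bash
python3 -m handwheel '[[50,-0.4,-0.3,0.1,0,0,0],[50,-0.6,-0.3,0.2,0,0,0],[50,-0.6,-0.3,0.2,0,0,0]]' 20
python3 -m handwheel '[[49.5,0,0,0,0,0,0],[49,0,0,-0.1,0,0,0],[48.5,0,0,-0.2,0,0,0],[48,0,0,-0.3,0,0,0],[48,0,0,-0.3,0,0,0],[48,0,0,-0.3,0,0,0]]' 20
python3 - <<'E'
from h import *
s=manip.state();print(s['wrist_force'],s['torque'],s['grip_width'])
im=optics.snapshot('wrist');cv2.imwrite('pics/wrist6.png',cv2.resize(im[260:420,160:480],None,fx=2.5,fy=2.5))
im=optics.snapshot('scene');cv2.imwrite('pics/scene6.png',cv2.resize(im[195:345,220:350],None,fx=4,fy=4,interpolation=2))
E
```

```text
time: 12.05
eef_pos: [0.5582, -0.0225, 0.0867]
eef_rot: [0.149, 0.989, 0.0, -0.0]
wrist_force: [-0.6, -1.1, 2.9]
grip_width: 0.0501
time: 12.65
eef_pos: [0.5581, -0.0225, 0.087]
eef_rot: [0.149, 0.989, 0.0, -0.0]
wrist_force: [-1.8, 0.5, 6.0]
grip_width: 0.0484
[-1.75998642  0.45652752  5.97701337] [0.32629551 0.20457294 0.00736954] 0.04839342025800551
```

View pics/wrist6.png

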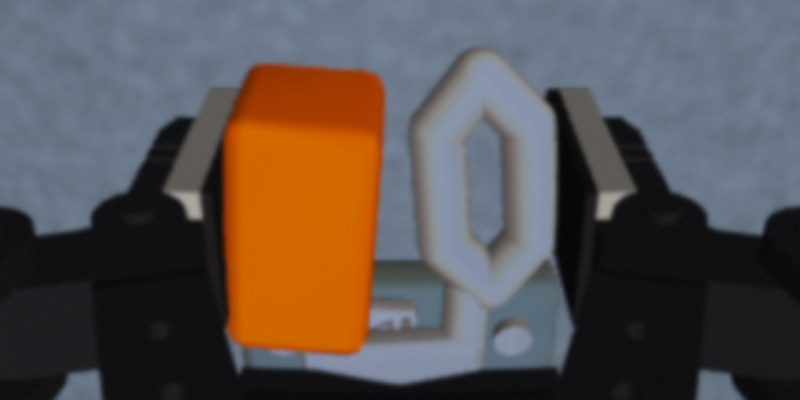

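View pics/scene6.png

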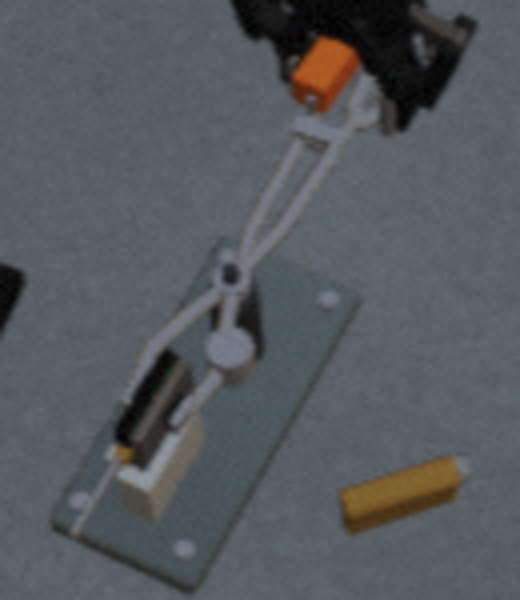

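The cover looks closed and the width is 48.4 mm. A +6 N vertical force means the fingers drag downward, so I'll rise 0.4 mm and squeeze on slightly.

```bash
python3 -m handwheel '[[48,0,0,-0.4,0,0,0],[48,0,0,-0.4,0,0,0]]' 20
python3 -m handwheel '[[47.6,0,0,-0.1,0,0,0],[47.3,0,0,-0.2,0,0,0],[47,0,0,-0.3,0,0,0],[47,0,0,-0.3,0,0,0],[47,0,0,-0.3,0,0,0]]' 20
python3 - <<'E'
from h import *
s=manip.state();print(s['wrist_force'],s['torque'],s['grip_width'])
E
```

```text
time: 12.95
eef_pos: [0.5581, -0.0225, 0.0871]
eef_rot: [0.149, 0.989, 0.0, -0.0]
wrist_force: [-1.5, 2.2, 1.3]
grip_width: 0.0476
time: 13.45
eef_pos: [0.558, -0.0225, 0.0873]
eef_rot: [0.149, 0.989, 0.0, -0.0]
wrist_force: [-0.7, 5.0, 0.8]
grip_width: 0.0471
[-0.73666671  5.02080173  0.80321537] [ 9.11046452e-01  1.73416737e-01 -8.86655206e-04] 0.04710332575849078
```

The width gives a handle angle of about 0.08 rad, past the drop-in point. I'll ease off and look.

```bash
python3 -m handwheel '[[48,0,0,0.2,0,0,0],[49,0,0,0.4,0,0,0],[50,0,0,0.7,0,0,0],[52,0,0,1.2,0,0,0],[55,0,0,1.2,0,0,0],[58,0,0,1.2,0,0,0],[58,0,0,1.2,0,0,0]]' 20
python3 - <<'E'
from h import *
s=manip.state();print(s['wrist_force'],s['torque'],s['grip_width'])
im=optics.snapshot('wrist');cv2.imwrite('pics/wrist7.png',cv2.resize(im[260:420,160:480],None,fx=2.5,fy=2.5))
E
```

```text
time: 14.15
eef_pos: [0.5584, -0.023, 0.0863]
eef_rot: [0.149, 0.989, -0.0, 0.0]
wrist_force: [-0.1, -0.2, -0.2]
grip_width: 0.0577
[-0.13464817 -0.16582598 -0.20883944] [ 0.05692143 -0.0119173   0.00647974] 0.057703364531602006
```

View pics/wrist7.png

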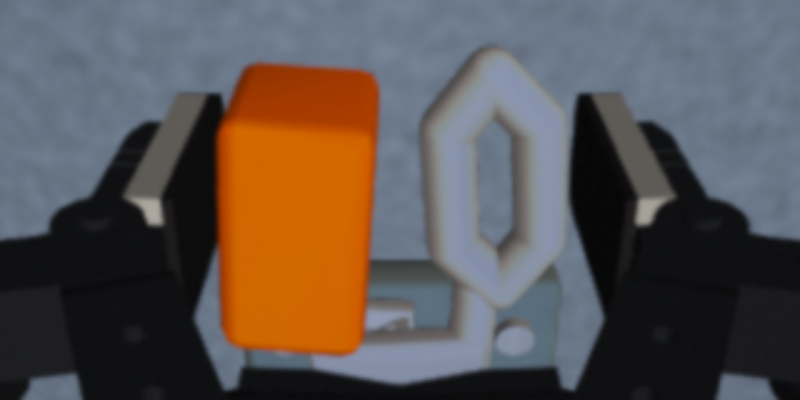

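It is locked with no force on the fingers, and both fingers are clear. I'll open, retract and measure the locked pad.

```bash
python3 -m handwheel '[[75,0,0,0,0,0,0],[85,0,0,0,0,0,0],[85,0,0,0,0,0,0],[85,0,0,-20,0,0,0],[85,0,0,-60,0,0,0],[85,0,0,-100,0,0,0],[85,0,0,-125,0,0,0],[85,-30,0,-134,0,0,0],[85,-60,0,-134,0,0,0],[85,-76,0,-134,0,0,0],[85,-76,0,-134,0,0,0],[85,-76,0,-134,0,0,0]]' 20
python3 - <<'E'
from h import *
s=manip.state();print(s['eef_pos'],s['eef_rot'],s['time'])
np.save('cal3.npy',optics.calibration('wrist')['pose'])
im=optics.snapshot('wrist');cv2.imwrite('pics/wrist8.png',im)
cv2.imwrite('pics/wrist8c.png',cv2.resize(im[90:200,240:380],None,fx=5,fy=5,interpolation=2))
cv2.imwrite('pics/wrist8d.png',cv2.resize(im[270:420,240:400],None,fx=4,fy=4,interpolation=2))
E
```

```text
time: 15.4
eef_pos: [0.6302, -0.0451, 0.2197]
eef_rot: [0.149, 0.989, -0.0, -0.001]
wrist_force: [-0.0, -0.3, 0.3]
grip_width: 0.0849
[ 0.63015557 -0.04513524  0.21974017] [ 1.49403425e-01  9.88776068e-01 -2.76274713e-05 -7.09210400e-04] 15.4
```

View pics/wrist8c.png

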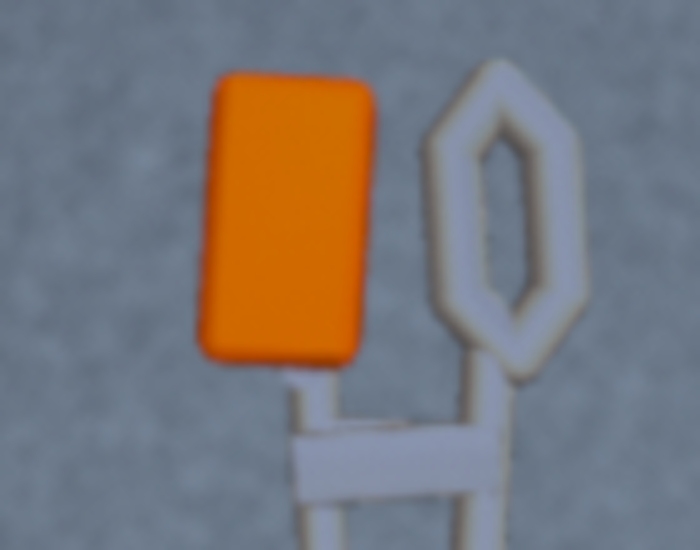

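View pics/wrist8d.png

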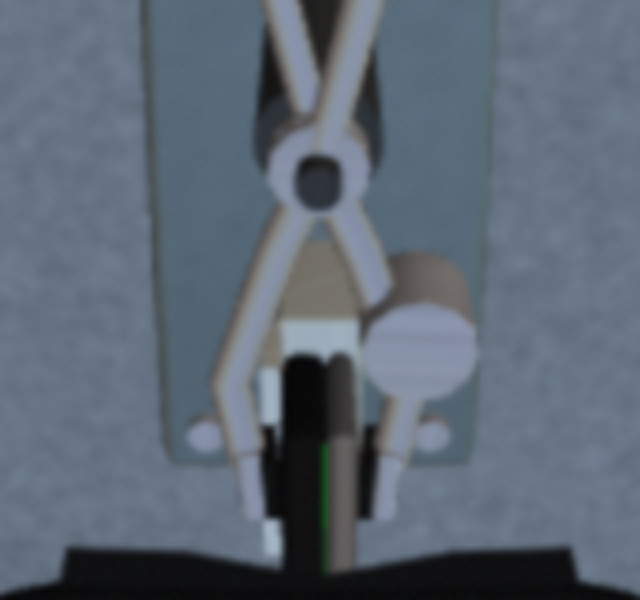

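The locked pad top spans image u ≈ 281–315 and v ≈ 105–163. A thin green line still shows at the case (crop 325,500), so I'll measure the handle angle and case thickness.

```bash
cat > m2.py <<'E'
from h import *
c=optics.calibration('wrist'); c['pose']=np.load('cal3.npy')
f=lambda u,v,z: onz('wrist',u,v,z,c)
T=np.array([0.63016,-0.04514,0]); q=2*np.arctan2(0.149403,0.988776); tx=np.array([-np.cos(q),np.sin(q),0]); ty=np.array([np.sin(q),np.cos(q),0])
def g(n,u,v,z):
    p=f(u,v,z); print(n,p.round(4),((p-T)@tx*1e3).round(1),((p-T)@ty*1e3).round(1))
k=lambda x,y:(240+x/5,90+y/5)
l=lambda x,y:(240+x/4,270+y/4)
for n,x,y,z in [('padTL',215,75,.102),('padTR',375,80,.102),('padBL',200,360,.102),('padBR',358,365,.102),('loopR',585,220,.091),('loopL',428,220,.091),('loopTop',498,62,.091),('loopBot',520,380,.091)]: g(n,*k(x,y),z)
for n,x,y,z in [('pivot',318,175,.093),('bodyL',284,450,.102),('green L',321,500,.102),('greenR',330,500,.102),('coverR',355,450,.102),('jawL l',240,460,.09),('jawR r',410,460,.09),('case near',318,360,.102),('baseBL',168,460,.016),('baseBR',468,460,.016)]: g(n,*l(x,y),z)
E
python3 m2.py
python3 - <<'E'
import cv2
a=cv2.imread('pics/wrist3.png')[270:420,240:400]
cv2.imwrite('pics/w3z.png',cv2.resize(a,None,fx=4,fy=4,interpolation=2))
E
```

```text
padTL [ 0.5328 -0.0392  0.102 ] 94.8 -23.1
padTR [ 0.5398 -0.0199  0.102 ] 93.8 -2.6
padBL [ 0.5677 -0.0523  0.102 ] 57.6 -25.3
padBR [ 0.5745 -0.033   0.102 ] 56.7 -4.9
loopR [0.5651 0.0016 0.091 ] 76.0 25.4
loopL [ 0.5591 -0.0186  0.091 ] 75.8 4.3
loopTop [ 0.5412 -0.0033  0.091 ] 97.4 13.7
loopBot [ 0.5835 -0.0131  0.091 ] 54.1 16.8
pivot [ 0.6824 -0.0611  0.093 ] -54.7 0.2
bodyL [ 0.7358 -0.0847  0.102 ] -112.7 -6.6
green L [ 0.7506 -0.0816  0.102 ] -125.8 0.8
greenR [ 0.7511 -0.0798  0.102 ] -125.8 2.6
coverR [ 0.74   -0.0712  0.102 ] -112.7 7.6
jawL l [ 0.7444 -0.0975  0.09  ] -124.6 -16.3
jawR r [ 0.7551 -0.0633  0.09  ] -124.7 19.6
case near [ 0.7167 -0.0717  0.102 ] -90.5 0.2
baseBL [ 0.7923 -0.138   0.016 ] -182.3 -40.8
baseBR [ 0.8165 -0.0597  0.016 ] -182.4 41.1
```

View pics/w3z.png

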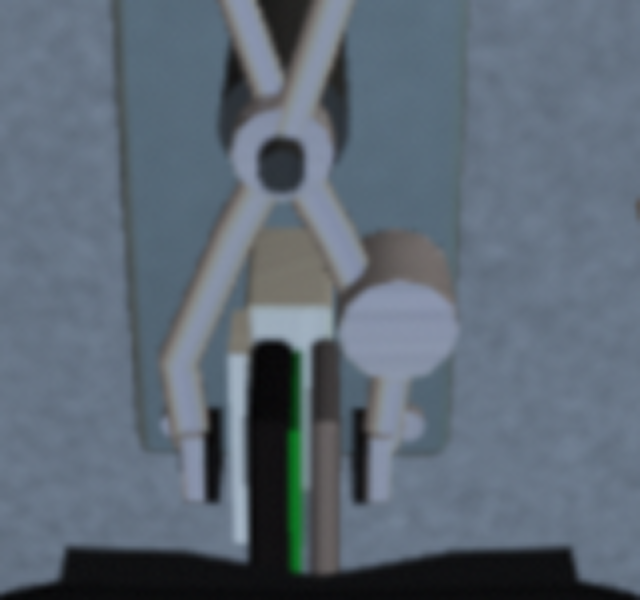

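Outer width is 49.6 mm (second tooth) and the case is shut: cover against the board, thickness consistent. Next I'll close the fingers and go above the pad, offset outward of its centre.

```bash
python3 -m handwheel '[[40,30,-8,0,0,0,0],[0,60,-16,0,0,0,0],[0,75.7,-19,0,0,0,0],[0,75.7,-19,0,0,0,0],[0,75.7,-19,20,0,0,0],[0,75.7,-19,45,0,0,0],[0,75.7,-19,70,0,0,0],[0,75.7,-19,82,0,0,0],[0,75.7,-19,86,0,0,0],[0,75.7,-19,86,0,0,0],[0,75.7,-19,86,0,0,0]]' 20
python3 - <<'E'
from h import *
s=manip.state();print(s['wrist_force'],s['eef_pos'],s['grip_width'],s['eef_rot'])
im=optics.snapshot('wrist');cv2.imwrite('pics/wrist9.png',cv2.resize(im[260:420,160:480],None,fx=2.5,fy=2.5))
im=optics.snapshot('side');cv2.imwrite('pics/side9.png',cv2.resize(im[180:300,260:420],None,fx=4,fy=4,interpolation=2))
E
```

```text
time: 16.55
eef_pos: [0.5537, -0.0411, 0.1352]
eef_rot: [0.149, 0.989, 0.0, 0.001]
wrist_force: [0.6, -0.2, -0.4]
grip_width: 0.0002
[ 0.5740087  -0.188578   -0.41984088] [ 0.55372232 -0.041061    0.13522251] 0.0002050351410910213 [1.49316402e-01 9.88789211e-01 5.02592827e-05 7.11234491e-04]
```

View pics/wrist9.png

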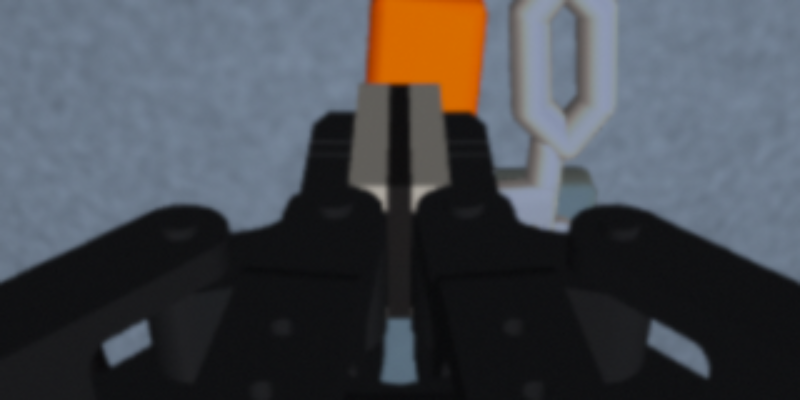

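View pics/side9.png

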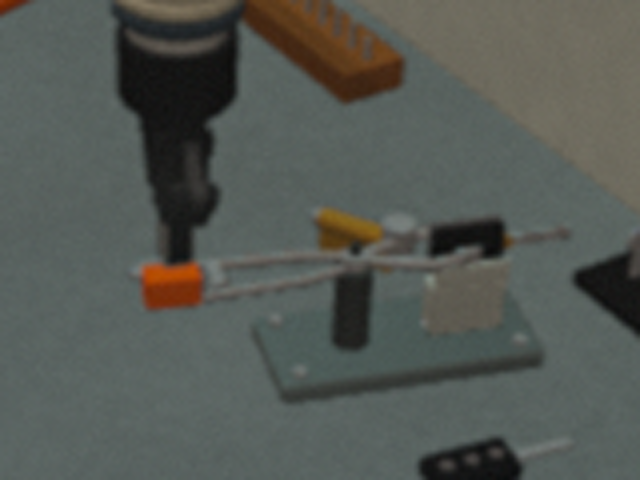

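The closed fingertips are over the pad, roughly centred along its length. I'll descend in small steps.

```bash
python3 -m handwheel '[[0,0,0,2,0,0,0],[0,0,0,4,0,0,0],[0,0,0,6,0,0,0],[0,0,0,7,0,0,0],[0,0,0,7,0,0,0]]' 20; python3 -m handwheel '[[0,0,0,1,0,0,0],[0,0,0,2,0,0,0],[0,0,0,2,0,0,0]]' 20;
```

```text
time: 17.15
eef_pos: [0.5528, -0.041, 0.127]
eef_rot: [0.149, 0.989, -0.0, -0.0]
wrist_force: [-0.3, -0.2, -0.5]
grip_width: -0.0
time: 17.45
eef_pos: [0.5529, -0.041, 0.1251]
eef_rot: [0.149, 0.989, -0.0, -0.0]
wrist_force: [0.4, -0.1, -0.3]
grip_width: 0.0002
```

```bash
python3 -m handwheel '[[0,0,0,0.5,0,0,0],[0,0,0,1,0,0,0],[0,0,0,1,0,0,0]]' 20; python3 -m handwheel '[[0,0,0,0.5,0,0,0],[0,0,0,1,0,0,0],[0,0,0,1,0,0,0]]' 20; python3 -m handwheel '[[0,0,0,0.5,0,0,0],[0,0,0,1,0,0,0],[0,0,0,1,0,0,0]]' 20
```

```text
time: 17.75
eef_pos: [0.5529, -0.041, 0.1246]
eef_rot: [0.149, 0.989, 0.0, -0.0]
wrist_force: [-2.3, 0.7, 5.3]
grip_width: -0.0
time: 18.05
eef_pos: [0.5528, -0.041, 0.1237]
eef_rot: [0.149, 0.989, -0.0, -0.0]
wrist_force: [-3.0, 0.3, 6.9]
grip_width: -0.0002
time: 18.35
eef_pos: [0.5529, -0.0412, 0.1228]
eef_rot: [0.149, 0.989, -0.0, 0.0]
wrist_force: [-3.5, -1.3, 6.2]
grip_width: -0.0
```

Contact was at a tip height of about 0.1055 m, and the press is now about 2 mm and 6 N. I'll look.

```bash
cat > look.py <<'E'
from h import *
import sys
n=sys.argv[1]
s=manip.state();print(s['wrist_force'],s['eef_pos'],s['time'])
im=optics.snapshot('wrist');cv2.imwrite(f'pics/wrist{n}.png',cv2.resize(im[220:380,160:480],None,fx=2.5,fy=2.5))
E
python3 look.py 10
```

```text
[-3.47707225 -1.26800995  6.24957942] [ 0.55289885 -0.04124154  0.12276265] 18.35
```

View pics/wrist10.png

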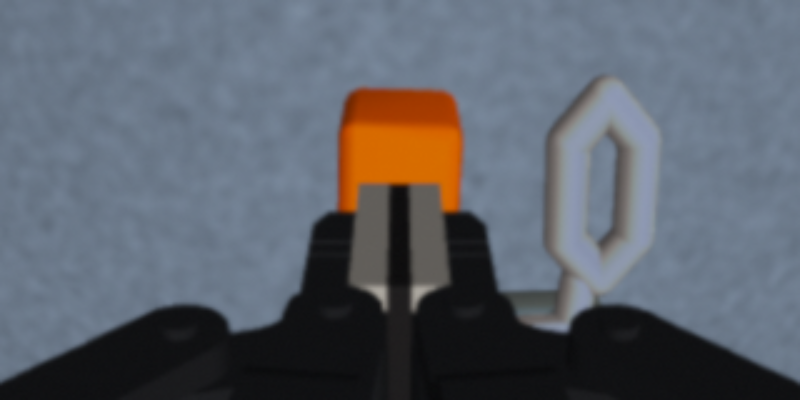

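The pad and loop have opened by only about 5–6 mm of the 9 mm, so friction under the finger or the first tooth is holding them. I'll press slightly more and follow outward.

```bash
python3 -m handwheel '[[0,0,0,0.5,0,0,0],[0,0,-0.5,0.7,0,0,0],[0,0,-1,0.7,0,0,0],[0,0,-2,0.7,0,0,0],[0,0,-3,0.7,0,0,0],[0,0,-3,0.7,0,0,0]]' 20; python3 look.py 11
```

```text
time: 19.0
eef_pos: [0.5529, -0.0434, 0.1224]
eef_rot: [0.15, 0.989, 0.001, 0.001]
wrist_force: [-0.2, 4.1, 7.1]
grip_width: 0.0001
[-0.21059878  4.106767    7.08474634] [ 0.55291474 -0.04337456  0.12240261] 19.0
```

View pics/wrist11.png

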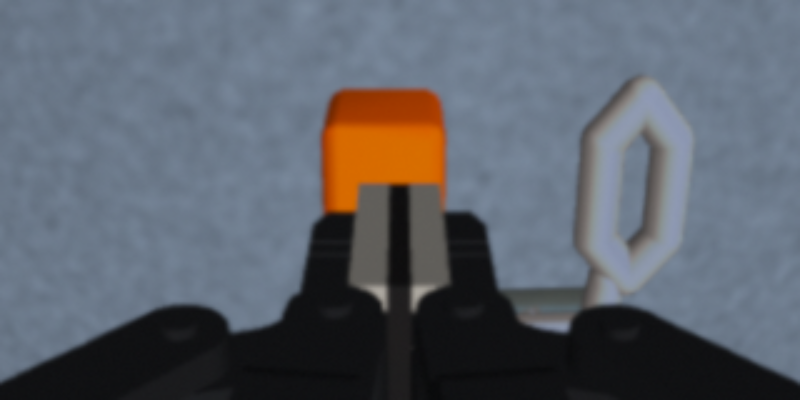

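The friction now points the other way and the loop has moved out further, so the clamp is apparently fully open. I'll lift off and retract to the viewing pose.

```bash
python3 -m handwheel '[[0,0,0.8,0,0,0,0],[0,0,0.8,-2,0,0,0],[0,0,0.8,-6,0,0,0],[0,0,0,-30,0,0,0],[0,0,5,-65,0,0,0],[0,-30,10,-97,0,0,0],[0,-60,22,-97,0,0,0],[0,-78,22,-97,0,0,0],[0,-78,22,-97,0,0,0],[0,-78,22,-97,0,0,0]]' 20
python3 - <<'E'
from h import *
s=manip.state();print(s['eef_pos'],s['eef_rot'],s['time'])
np.save('cal4.npy',optics.calibration('wrist')['pose'])
im=optics.snapshot('wrist');cv2.imwrite('pics/wrist12.png',cv2.resize(im[80:440,200:440],None,fx=1.6,fy=1.6))
cv2.imwrite('pics/wrist12c.png',cv2.resize(im[80:200,240:380],None,fx=5,fy=5,interpolation=2))
cv2.imwrite('pics/wrist12d.png',cv2.resize(im[270:420,240:400],None,fx=4,fy=4,interpolation=2))
E
```

```text
time: 20.05
eef_pos: [0.6322, -0.0459, 0.2179]
eef_rot: [0.149, 0.989, -0.0, -0.001]
wrist_force: [0.2, 0.0, -0.2]
grip_width: 0.0001
[ 0.63219495 -0.04592625  0.21790932] [ 1.49449199e-01  9.88768966e-01 -7.43091763e-05 -9.29253123e-04] 20.05
```

View pics/wrist12c.png

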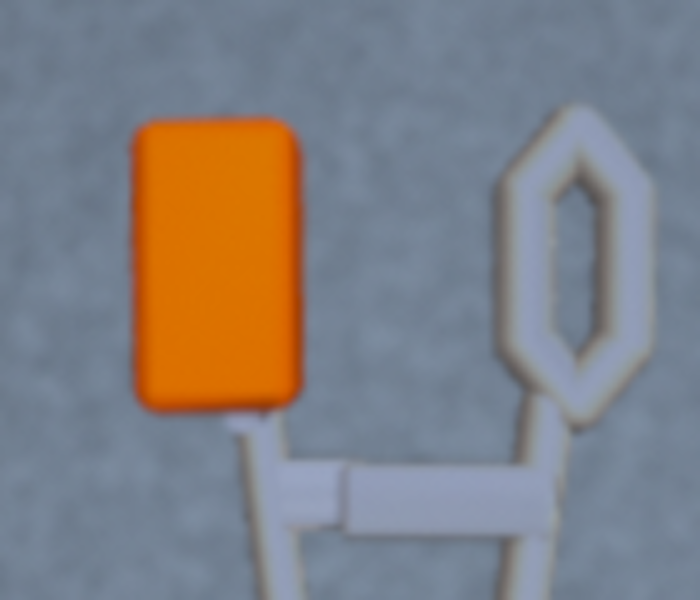

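View pics/wrist12d.png

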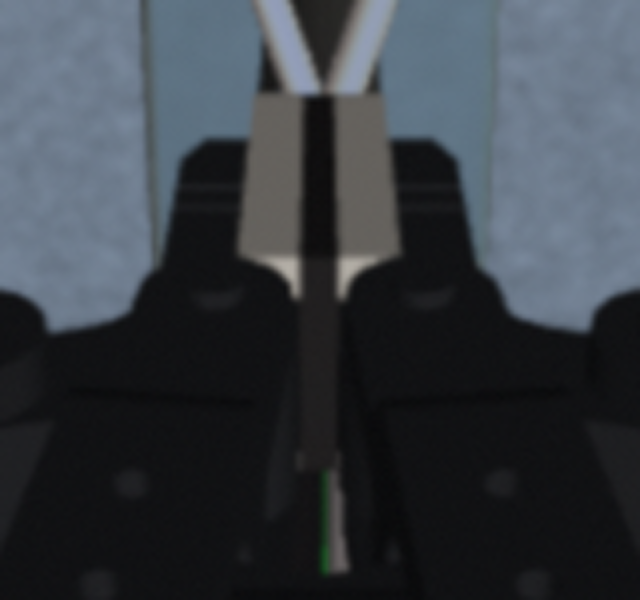

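The outer span is 521 crop pixels (134–655), the same as at the start (82–603), so the clamp is fully open. I'll open the fingers for a last look at the cover.

```bash
python3 -m handwheel '[[85,0,0,-20,0,0,0],[85,0,0,-20,0,0,0],[85,0,0,-20,0,0,0],[85,0,0,-20,0,0,0],[85,0,0,-20,0,0,0],[85,0,0,-20,0,0,0],[85,0,0,-20,0,0,0]]'
python3 - <<'E'
from h import *
im=optics.snapshot('wrist');cv2.imwrite('pics/wrist13.png',cv2.resize(im[270:420,240:400],None,fx=4,fy=4,interpolation=2))
im=optics.snapshot('scene');cv2.imwrite('pics/scene13.png',im)
print(manip.state()['wrist_force'])
E
```

```text
time: 20.8
eef_pos: [0.6329, -0.0459, 0.2382]
eef_rot: [0.149, 0.989, -0.0, -0.0]
wrist_force: [-0.9, -0.6, -0.0]
grip_width: 0.0849
[-0.17292201 -1.4835199   0.18478376]
```

View pics/wrist13.png

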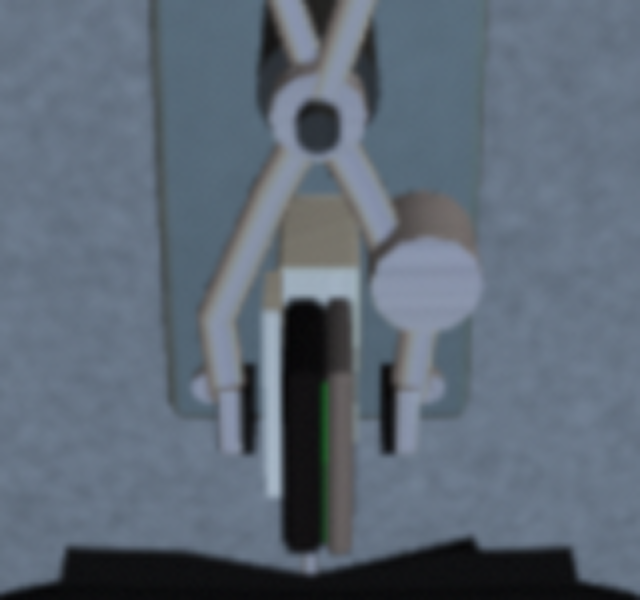

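View pics/scene13.png

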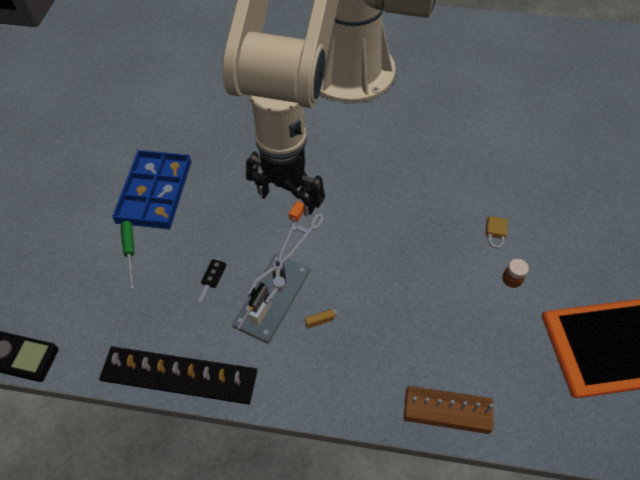

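The cover sits against the case (only the board's edge shows), both jaws stand clear of it, and the bystanders have not moved. I'm handing in.

```bash
python3 -c "
from workcell import ticket; print(ticket.job_done())"
```

```text
the job is handed in; nothing more can be done
None
```

The cover is shut, the clamp locked on its second tooth with my hand off it, and pressing the orange pad let it spring fully open again. I handed the job in after 20.9 s; no verdict is reported.

- **Squeeze:** I closed both handles with a 20 N grip to 47.1 mm over the outsides, about 0.08 rad per handle. With the fingers off, the clamp held at about 49.6 mm.
- **Release:** The pad was touched at about 105.5 mm above the bench, 3 to 4 mm above nominal. It gave way at 6 to 7 N, about 2 mm down. The clamp then stopped partway, held by friction or the first tooth, so I pressed 0.4 mm more (7 N) and followed it outward about 2.5 mm.
- **Last checks:** The outer span is 521 image pixels, the same as at the start. The jaws are clear of the case, and the cover stayed where it was pressed. The other things look unmoved by eye in the scene picture, and the wrist force is near zero.
- **Less certain:** A thin green edge of the board, about 1.5 mm, still shows beside the cover. I take it as normal, because the case measures no thicker than 16 mm (14.2 mm in the picture). I judged the finger force by the grip setting, as there was no direct reading of it. The highest reading I saw at the wrist was about 8 N.

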